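# Lock the twin whisk drive and unscrew its left cap

## Task

The twin whisk drive on the worktop needs its left shaft opened: first press the lock lever between the two caps forward and down until it is fully home, so that the shafts cannot spin, then unscrew the cap on the left as seen from the robot; do not pull it off unturned. The two shafts run opposite ways, so one cap has an ordinary thread and the other a reversed one and nobody can see which: try the left cap one way, and if it comes up against a stop after a few degrees, turn it the other way until it is free (a little under a quarter turn). Lift it straight off and finish while still holding it upright in the gripper, about 10 cm above its seat and touching nothing else; leave the lever down, and leave the right cap and the small things around the drive alone.

Things in the scene. Friction and masses are not known exactly. Their poses are not given: they have to be found in the camera images.
- drive: the twin whisk drive: low stainless housing 130 x 270 x 45 mm, fixed to the worktop, two identical caps and a lever between them on its flat top. Origin at the centre of its underside, x to its back (away from the robot, within 0.35 rad), y to its left along the long side, z up. Its top is 45 mm above the worktop; the shaft axes stand at y = +85 mm (left) and y = -85 mm (right), x = 0
- left_cap: loose aluminium cap seated on the left shaft (about 120 g): round ribbed skirt 60 mm diameter, 24 mm high, and on top of it a round ribbed knob to grip, 28 mm diameter, 24 to 52 mm above the cap's underside. Origin: centre of its underside, which rests on the housing's top; z up. Closed, its x lies along the drive's x within 0.07 rad. 1 mm play sideways, 3 mm up and down
- right_cap: the same cap on the right shaft, threaded the other way round; to be left closed
- left_cap_grip (a point): centre of the left cap's knob, 40 mm above the cap's underside. The cap has a quarter-turn thread: the wrong way it meets a firm stop after 2 to 16 degrees (felt as a moment of 0.3 N m or more about the vertical, or the fingers slip); the right way it turns freely, stays at the same height, and lifts off freely at 60 to 100 degrees. Which way is right differs from case to case
- lock_lever (a joint): the lock lever, rad: 0 upright, 1.50 fully down (its stop, just short of level, lying forward on the drive). A stiff hinge, about 0.15 N m: it stays where it is left. It starts leaning forward by 0.35 to 0.75
- lever_hinge (a point): the lever's hinge, on the drive's centre line 48 mm behind its middle, 12 mm above the housing top; the hinge axis is parallel to the drive's y and the lever swings from upright towards the drive's -x (towards the robot) and down
- lever_grip (a point): middle of the black cross grip at the lever's end, 80 mm from the hinge: a round bar 14 mm thick and 30 mm long, parallel to the drive's y; the lever below it is a flat steel bar 14 mm wide and 8 mm thick
- nozzle_0: small steel piping nozzle, 27 mm wide and 34 mm high, standing loose in front of the drive; leave alone. Origin at its underside
- nozzle_2: small steel piping nozzle, 27 mm wide and 30 mm high, standing loose in front of the drive; leave alone. Origin at its underside
- tart_dish: crimped foil-like tart dish, 83 mm wide and 33 mm high, loose beside the left end of the drive; leave alone. Origin at its underside
- round_cutter: fluted steel cutter ring, 62 mm wide and 28 mm high, loose beside the right end of the drive; leave alone. Origin at its underside
Not all that is in view belongs to the job. What is shaped like the right_cap but blue is not meant.

How it is judged:
On the way, in this order (a step that is already met when the one before it is completed fails the run):
1. the lock lever is pressed fully down (1.42 rad or more) while the left cap is still closed (value of joint lock_lever above 1.42 rad and angle between the x axis of left_cap and the x axis of drive, either way round below 0.45 rad), for 0.2 s.
2. the left cap is turned at least 45 degrees while still down on its seat (angle between the x axis of left_cap and the x axis of drive, either way round above 0.785 rad and z of left_cap in the frame of drive below 0.0505 m and value of joint lock_lever above 1.42 rad), for 0.05 s.
At the end, for the whole second after the job is handed in: the left cap is held still by the fingers, upright within 0.3 rad, its underside at least 60 mm above its seat and below 300 mm over the worktop, touching no part of the drive; the lever is still down (1.42 rad or more); the right cap is seated and closed (turned less than 0.4 rad) (z of left_cap in the frame of drive above 0.105 m and height (world z) of left_cap below 0.3 m and angle between left_cap's own z axis and vertical below 0.3 rad and linear speed of left_cap below 0.03 m/s and contact force between the fingers and left_cap above 2 N and contact force between left_cap and drive below 0.2 N and value of joint lock_lever above 1.42 rad and z of right_cap in the frame of drive below 0.0505 m and angle between the x axis of right_cap and the x axis of drive, either way round below 0.4 rad); the arm keeps its last pose, push and grip.
It fails at once if the right cap is taken off its seat or turned more than 0.4 rad (distance of right_cap from where it was at the start of the episode above 0.008 m or angle between the x axis of right_cap and the x axis of drive, either way round above 0.4 rad).
It fails at once if a nozzle, the tart dish or the cutter ring is moved more than 20 mm (distance of any of nozzle_0, nozzle_2, tart_dish, round_cutter from where it was at the start of the episode above 0.02 m).
It also fails if it takes over 62 s, if anything falls off the work surface, if the arm or the gripper's body presses on something with over 40 N, if the wrist force passes 120 N, or if a joint passes its speed limit or range.

## Robot

A 7-joint arm with a two-finger parallel gripper is mounted at the origin on a cart in front of the work surface, level with it; the furniture and walls round the work are solid. World frame = base frame: x ahead of the robot, y to its left, z up, the work surface at z = 0. Lengths are in m, angles in rad, forces in N, time in s.
With the tool pointing down it reaches from about 0.4 to 0.85 m from the base axis. Payload 10.4 kg.
Tool frame: the origin (TCP) lies between the finger pads; the fingertips stand manip.finger_overhang ahead of it and the grasp point (between the pads) lies 11 mm behind it (manip.finger_overhang is the distance from the TCP to the fingertips, in m); x points along the fingers, z is the direction in which the jaws open and shut, and the axes are right-handed (so a half turn about x gives the same grasp; the last joint's range is limited). The gripper opens to 85 mm and grips with 20 to 120 N. Pads are 22 mm wide; open, the fingers measure 114 mm over their backs; the gripper's body (76 mm by 85 mm) begins 54 mm behind the grasp point. The pads swing forward as they close: fully open they stand 13 mm farther back than shut.
Start: joints at [-0.023, 0.332, -0.065, 1.46, 0.022, 1.35, -0.088], TCP at [0.625, 0, 0.239] pointing down, gripper open.
Joint ranges: [-2.6, 2.6], [-0.5, 2.12], [-1.47, 1.34], [0.16, 2.42], [-1.27, 4.41], [0.06, 2.06], [-2.6, 2.6]. Speed limits (rad/s): [2.22, 2.22, 2.79, 2.79, 3.14, 3.14, 3.14].

## Interface

Orientations are given as a unit quaternion [x, y, z, w].
In Python, from workcell import get_obs, camera, workorder, manip gives the robot as it stands. The module is installed in compiled form; this text tells all that it offers.
- The arm moves only by the tool play_rows, never from a script. Its argument "increments" is text: rows parted by semicolons, each of 4 numbers parted by spaces: the shift along the tool's x, y, z in m, then the turn about the tool's x in rad. A call has 1 to 20 rows; each row shifts and turns the pose as measured when the row begins, along the tool's axes as they then stand; what a row does not reach is not made up. A row lasts 1/10 s, in which the tool goes at most 50 mm and 8.59 degrees, less where a joint would pass 70% of its speed; a pose out of reach is approached as far as the arm can. A call is refused whole if a number of a shift passes 0.05 or a number of a turn 0.15, either way. A call with a gripper value outside its range is refused whole. "hand" is the gripper command: -1 is fully open, 1 is shut, values between are in proportion, set as the call begins (left out, the last holds). The fingers move at their own pace and stop on an object; "squeeze" is the grip in N (left out, the last holds). Time passes only in rows, so rows that do not move let the fingers close. It gives the time, the measured TCP pose, the force and the opening at its end, in the units of the state.
- get_obs(): the state, without advancing time (a new reading comes with each control period).
- camera(name): name is "scene" or "side" or "wrist"; returns a dict with "img" (384x512x3 uint8, blue, green, red), "fov_y" (degrees; the focal length in pixels is half the picture's height over the tangent of half this angle, whatever the lens; pixels are square), "cx", "cy" (the principal point, pixels), "R" (3x3) and "t" (3): a world point X has camera coordinates R X + t; the wrist camera has in their place "tool_from_camera" (4x4, takes a point from camera to tool coordinates, whose origin is the TCP and whose axes are the tool frame's). Camera axes: x right, y down, z forward; pixel columns grow to the right and rows downward; lengths in m; the calibration is good to about 2 mm. A picture is of the moment at which its call begins: read the wrist's pose just before it. There is no depth.
- workorder.hand_in(): hands the job in, once; it reports no verdict.
The state is a dict: "clock": time; "joint_pos": joint angles; "joint_velocities": joint speeds; "tau": joint torques, N m; "position": TCP position; "ee_rot": TCP orientation; "ft_force": force on the tool from outside, world axes, zero at the start; "torque": the same for the moment, N m; "grip_width": opening from 0.0 (shut) to 1.0 (fully open).
Only numpy, scipy, OpenCV 4.12 (cv2) and the standard library are available. Lean on these libraries where they do the work, as an engineer would, in place of code of your own. Each camera call takes 0.05 s, during which the arm holds its last target.

## Working session

There is one attempt and no reset: what is moved stays moved. The work goes in short steps, Python scripts to look and compute and a tool call to move; the robot and the scene stay as the last step left them, time stands still between calls to the robot, and variables do not carry over. Pictures are saved under pics/ and viewed, and the job is handed in when it is done.

Besides the shell and the picture viewer there is one more tool, called after "Request:" in YAML: its name, and indented under it one key for each argument. play_rows: Moves the arm, as the interface text tells. Its arguments: {"type":"object","properties":{"increments":{"type":"string"},"hand":{"type":"number"},"squeeze":{"type":"number"}},"required":["increments"]}

```bash
mkdir -p pics
cat > h.py <<'E'
from workcell import get_obs, camera, workorder, manip
import numpy as np, cv2
from scipy.spatial.transform import Rotation as Ro
np.set_printoptions(precision=4,suppress=True)
def cam(n):
    o=get_obs(); c=camera(n); c['img']=np.array(c['img'])
    f=192/np.tan(np.radians(c['fov_y'])/2)
    K=np.array([[f,0,c['cx']],[0,f,c['cy']],[0,0,1]])
    if n=='wrist':
        T=np.array(c['tool_from_camera']); Rt=Ro.from_quat(o['ee_rot']).as_matrix()
        Rwc=Rt@T[:3,:3]; p=Rt@T[:3,3]+np.array(o['position'])
        R=Rwc.T; t=-R@p
    else: R=np.array(c['R']); t=np.array(c['t'])
    return c['img'],K,R,t
def proj(K,R,t,X):
    x=(R@np.atleast_2d(X).T).T+t; u=(K@x.T).T; return u[:,:2]/u[:,2:]
def onz(K,R,t,uv,z):
    d=R.T@np.linalg.inv(K)@np.array([uv[0],uv[1],1.]); p=-R.T@t
    return p+d*(z-p[2])/d[2]
E
python3 - <<'E'
from h import *
import pickle
o=get_obs(); print(o, manip.finger_overhang)
D={}
for n in ['scene','side','wrist']:
    D[n]=cam(n); cv2.imwrite(f'pics/{n}0.png',cv2.resize(D[n][0],(800,600),interpolation=cv2.INTER_CUBIC)); print(n,D[n][1:])
pickle.dump(D,open('d0.pkl','wb'))
E
```

```text
{'clock': 0.0, 'joint_pos': array([-0.0226,  0.3329, -0.0647,  1.4609,  0.0216,  1.3499, -0.0885]), 'joint_velocities': array([ 0.0014, -0.0018, -0.0004,  0.0009,  0.0007, -0.0007,  0.0015]), 'tau': array([  0.0005, -62.545 ,   0.0497, -39.161 ,   0.0164,   0.0098,
        -0.    ]), 'position': array([0.6246, 0.    , 0.2385]), 'ee_rot': array([-0.    ,  0.7076, -0.    ,  0.7066]), 'ft_force': array([ 0.0231,  0.6401, -0.2622]), 'torque': array([ 0.0064, -0.0332,  0.0378]), 'grip_width': 1.0023771705696625} 0.008
scene (array([[472.7401,   0.    , 245.2941],
       [  0.    , 472.7401, 192.1914],
       [  0.    ,   0.    ,   1.    ]]), array([[ 0.9064, -0.4224,  0.0016],
       [-0.1861, -0.4026, -0.8963],
       [ 0.3793,  0.8121, -0.4435]]), array([-0.4654,  0.2222,  0.8439]))
side (array([[484.804 ,   0.    , 255.76  ],
       [  0.    , 484.804 , 197.0221],
       [  0.    ,   0.    ,   1.    ]]), array([[ 0.9204, -0.3906, -0.0166],
       [-0.1787, -0.3827, -0.9064],
       [ 0.3477,  0.8373, -0.422 ]]), array([-0.4911,  0.2017,  0.8346]))
wrist (array([[301.7055,   0.    , 253.8646],
       [  0.    , 301.7055, 188.9414],
       [  0.    ,   0.    ,   1.    ]]), array([[ 1.    ,  0.001 , -0.0002],
       [ 0.001 , -0.966 ,  0.2586],
       [ 0.    , -0.2586, -0.966 ]]), array([-0.6244, -0.0333,  0.3775]))
```

View pics/scene0.png

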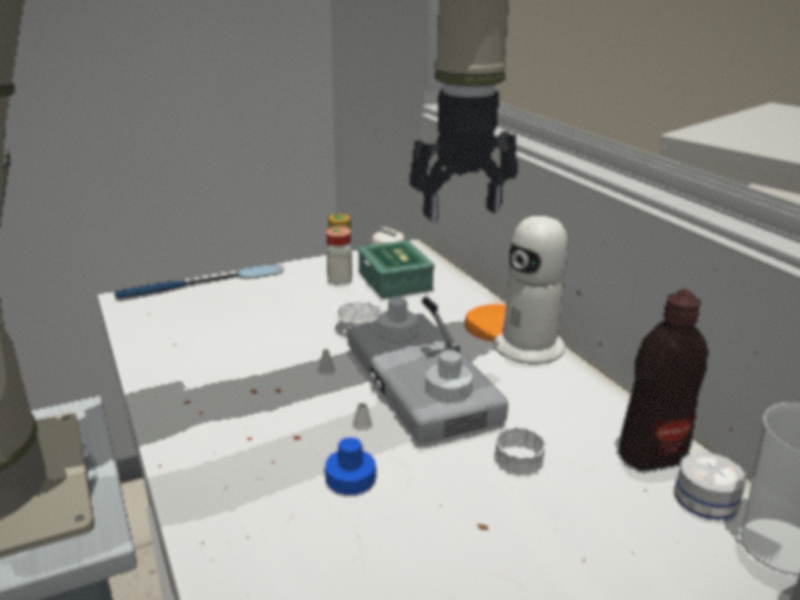

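View pics/side0.png

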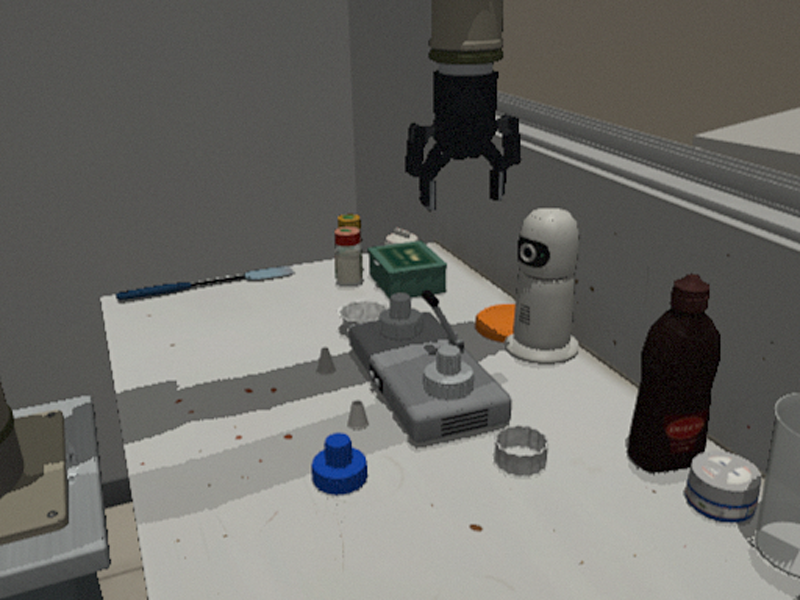

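View pics/wrist0.png

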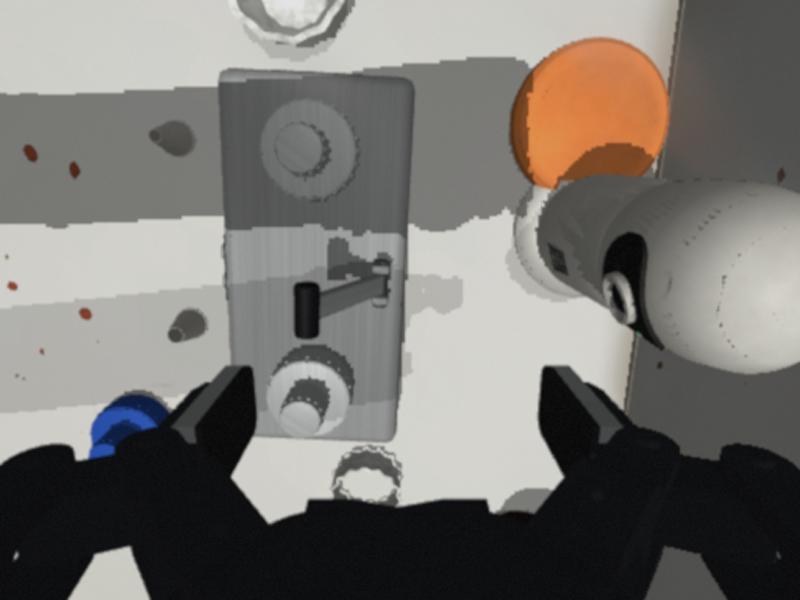

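```bash
python3 - <<'E'
from h import *
import pickle
D=pickle.load(open('d0.pkl','rb'))
s=512/800
def W(n,u,v,z): 
    i,K,R,t=D[n]; return onz(K,R,t,((u+.5)*s-.5,(v+.5)*s-.5),z)
print('Lknob',W('wrist',299,148,.097),'Lskirt',W('wrist',310,149,.069))
print('Rknob',W('wrist',301,419,.097),'Rskirt',W('wrist',310,392,.069))
for p in [(222,72),(412,80),(396,440),(237,435)]: print('corner',W('wrist',*p,.045))
print('hinge',W('wrist',380,283,.057))
for z in (.1,.12,.135): print('grip',z,W('wrist',306,311,z))
print('L scene',W('scene',398,303,.097),'R',W('scene',451,356,.097))
print('L side',W('side',400,298,.097),'R',W('side',449,350,.097))
print('lever side', [W('side',431,298,z) for z in (.11,.12,.13)])
# wall/white device heights
E
python3 - <<'E'
import cv2,pickle
D=pickle.load(open('d0.pkl','rb'))
for n,(x0,y0,w,h) in dict(wrist=(130,30,150,260),side=(210,170,130,120)).items():
    c=D[n][0][y0:y0+h,x0:x0+w]; k=600/h; cv2.imwrite(f'pics/{n}0c.png',cv2.resize(c,None,fx=min(k,800/w),fy=min(k,800/w),interpolation=cv2.INTER_NEAREST))
E
```

```text
Lknob [0.5696 0.0775 0.097 ] Lskirt [0.5708 0.078  0.069 ]
Rknob [ 0.562  -0.0914  0.097 ] Rskirt [ 0.5631 -0.0861  0.069 ]
corner [0.5124 0.126  0.045 ]
corner [0.634  0.1214 0.045 ]
corner [ 0.6238 -0.1393  0.045 ]
corner [ 0.4994 -0.135   0.045 ]
hinge [ 0.6128 -0.0097  0.057 ]
grip 0.1 [ 0.5694 -0.0169  0.1   ]
grip 0.12 [ 0.5735 -0.0108  0.12  ]
grip 0.135 [ 0.5765 -0.0063  0.135 ]
L scene [0.5668 0.0653 0.097 ] R [ 0.5618 -0.0979  0.097 ]
L side [0.5652 0.0701 0.097 ] R [ 0.5591 -0.0949  0.097 ]
lever side [array([0.5918, 0.0257, 0.11  ]), array([0.5823, 0.0056, 0.12  ]), array([ 0.5729, -0.0145,  0.13  ])]
```

View pics/wrist0c.png

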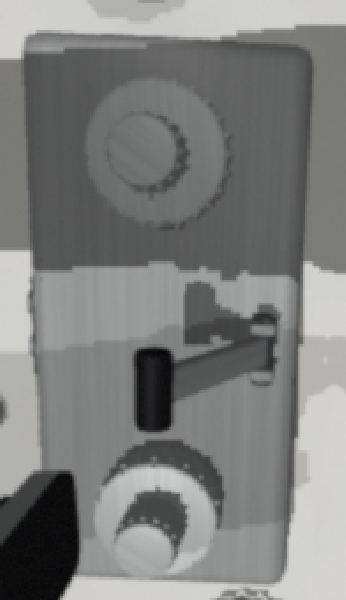

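View pics/side0c.png

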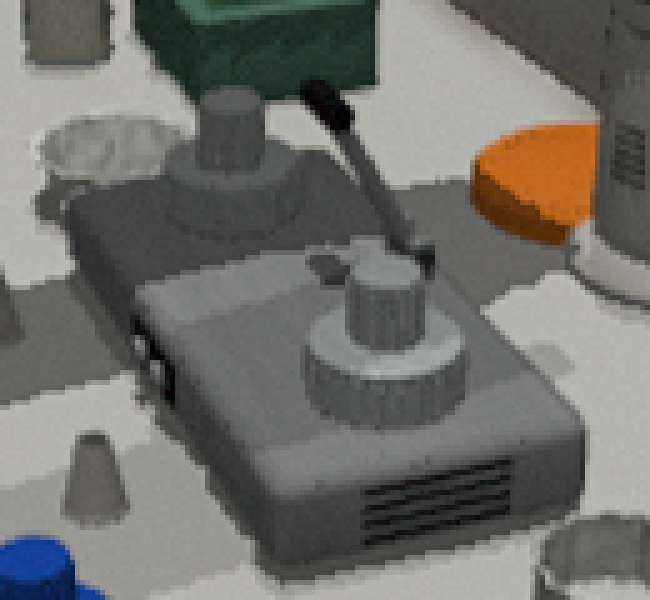

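Request:
play_rows:
  increments: "0.015 -0.002 -0.01 0;0.015 -0.002 -0.01 0;0.015 -0.002 -0.01 0;0.015 -0.002 -0.01 0;0.01 -0.001 -0.01 0;0 0 0 0;0 0 0 0;0 0 0 0"
  hand: 1
  squeeze: 30

```text
clock: 0.95
position: [0.5728, -0.0092, 0.1653]
ee_rot: [-0.0, 0.708, 0.0, 0.706]
ft_force: [0.9, -0.1, 0.2]
grip_width: -0.0
```

Run:
```python
from h import *
for n in ['side','wrist']:
    D=cam(n); im=D[0]
    if n=='side': im=im[100:292,180:436]
    cv2.imwrite(f'pics/{n}1.png',cv2.resize(im,(800,600),interpolation=cv2.INTER_CUBIC))
print(get_obs())
```

```text
{'clock': 1.05, 'joint_pos': array([-0.0038,  0.2739, -0.0706,  1.6937,  0.0204,  1.1771, -0.0793]), 'joint_velocities': array([ 0.0002, -0.0013,  0.0001,  0.003 , -0.0004, -0.0013,  0.001 ]), 'tau': array([  0.0468, -56.2631,   0.0066, -36.8229,   0.0177,   0.045 ,
        -0.0006]), 'position': array([ 0.573 , -0.0091,  0.1655]), 'ee_rot': array([-0.0001,  0.7079,  0.0001,  0.7063]), 'ft_force': array([0.0762, 0.2856, 0.8368]), 'torque': array([-0.0099,  0.0278,  0.0048]), 'grip_width': 0.0021364022400541085}
```

View pics/side1.png

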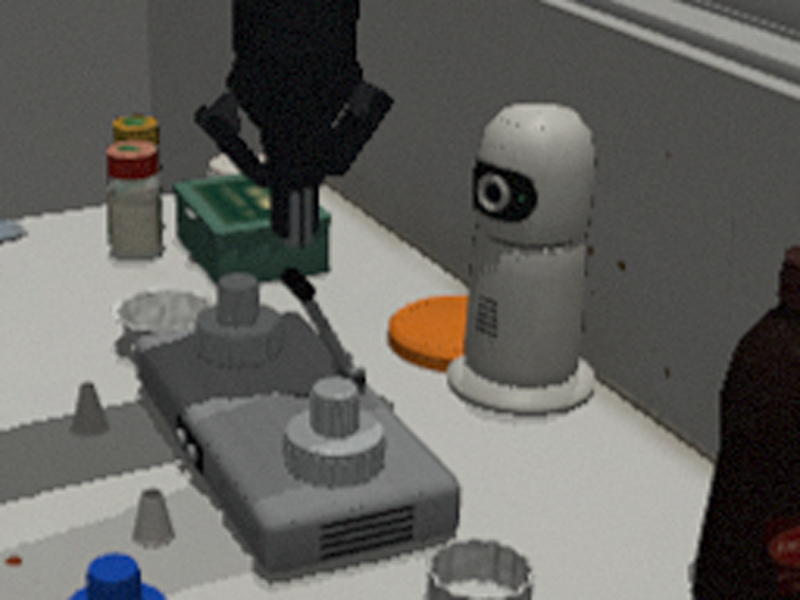

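View pics/wrist1.png

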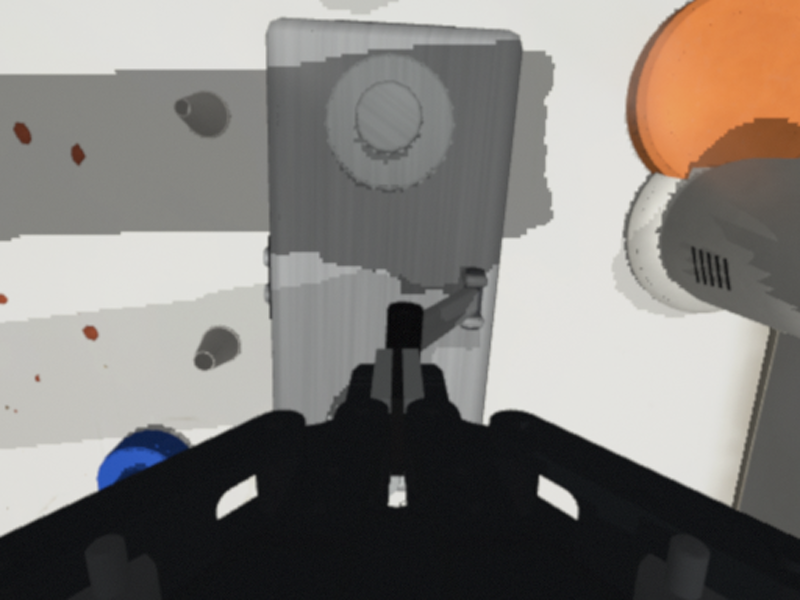

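Request:
play_rows:
  increments: "0.008 0 0.002 0;0.008 0 0.002 0;0.008 0 0 0;0.005 0 -0.006 0;0.005 0 -0.007 0;0.005 0 -0.006 0;0.006 0 -0.005 0;0.006 0 -0.005 0;0.005 0 -0.004 0;0 0 0 0"

```text
clock: 2.05
position: [0.5429, -0.0072, 0.1107]
ee_rot: [0.0, 0.708, 0.001, 0.706]
ft_force: [-0.2, -0.4, 0.3]
grip_width: 0.0
```

Run:
```python
from h import *
D=cam('side'); im=D[0][100:292,180:436]
cv2.imwrite(f'pics/side2.png',cv2.resize(im,(800,600),interpolation=cv2.INTER_CUBIC))
D=cam('wrist'); im=D[0]
cv2.imwrite(f'pics/wrist2.png',cv2.resize(im,(800,600),interpolation=cv2.INTER_CUBIC))
print(get_obs())
```

```text
{'clock': 2.15, 'joint_pos': array([-0.0021,  0.2687, -0.0772,  1.8238,  0.0213,  1.0524, -0.0857]), 'joint_velocities': array([-0.0002, -0.0002,  0.0005, -0.0115, -0.0002,  0.0036,  0.0007]), 'tau': array([ -0.0377, -53.7362,  -0.1292, -34.3799,  -0.0078,  -0.0296,
        -0.0037]), 'position': array([ 0.5435, -0.0072,  0.1113]), 'ee_rot': array([0.0001, 0.708 , 0.0012, 0.7062]), 'ft_force': array([ 0.0486, -0.3678,  0.5067]), 'torque': array([-0.0157,  0.0234,  0.0507]), 'grip_width': -0.0008631270256659243}
```

View pics/side2.png

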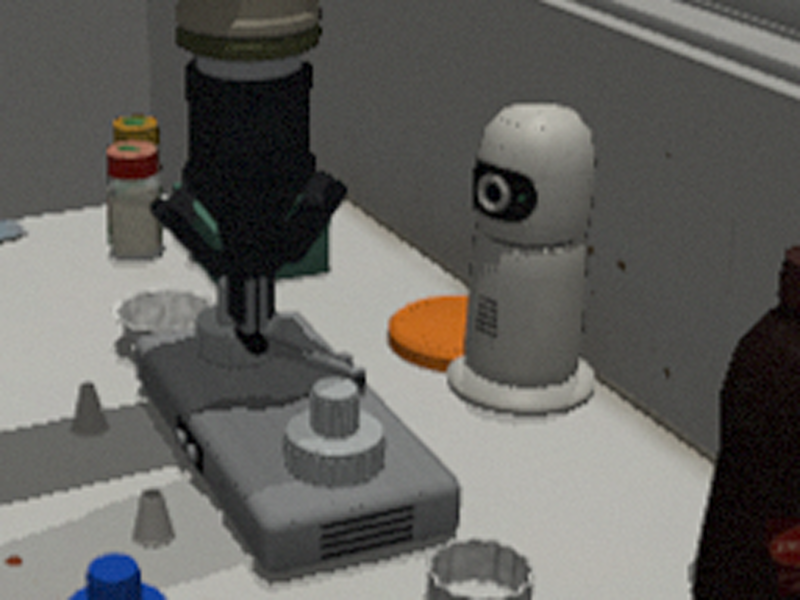

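View pics/wrist2.png

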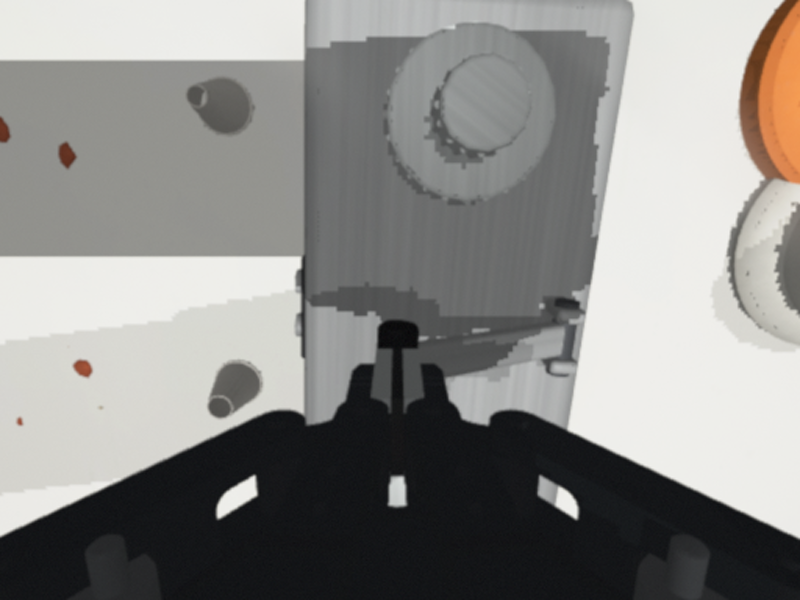

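The lever follows under the tips (about 1.1 rad). I continue down to its stop.

Request:
play_rows:
  increments: "0.006 0 -0.003 0;0.006 0 -0.002 0;0.006 0 -0.002 0;0.006 0 -0.001 0;0.005 0 0 0;0.004 0 0 0;0.003 0 0 0"

```text
clock: 2.85
position: [0.5353, -0.0072, 0.076]
ee_rot: [0.0, 0.708, 0.001, 0.706]
ft_force: [-25.6, -0.3, 56.9]
grip_width: 0.003
```

Request:
play_rows:
  increments: "0 0 0 0;0 0 0 0;0 0 0 0;0 0 0 0"

```text
clock: 3.25
position: [0.5364, -0.0074, 0.0778]
ee_rot: [0.0, 0.707, 0.001, 0.707]
ft_force: [0.2, 0.3, 1.2]
grip_width: 0.001
```

Run:
```python
from h import *
D=cam('side'); im=D[0][150:270,200:360]
cv2.imwrite(f'pics/side3.png',cv2.resize(im,(800,600),interpolation=cv2.INTER_CUBIC))
print(get_obs()['ft_force'],get_obs()['position'])
```

```text
[0.1495 0.4714 1.1115] [ 0.5364 -0.0074  0.0778]
```

View pics/side3.png

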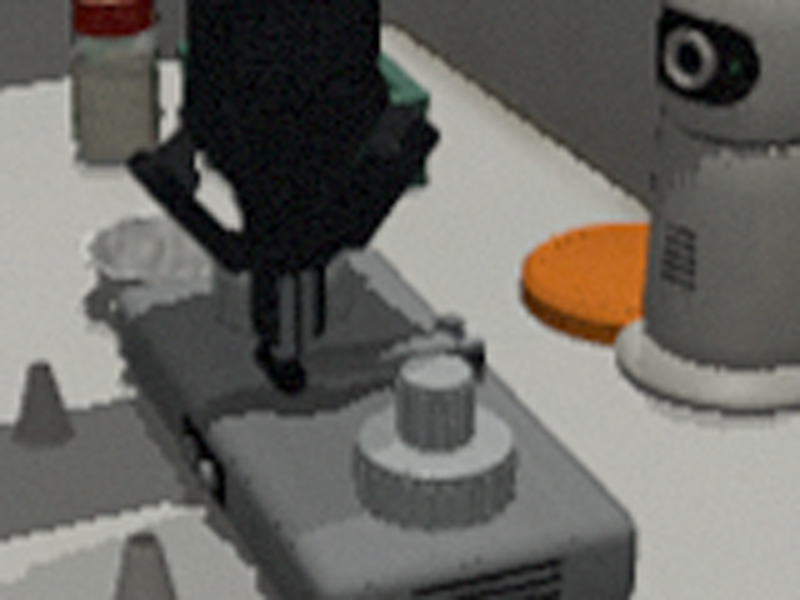

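Request:
play_rows:
  increments: "0.003 0 0 0;0.003 0 0 0;0 0 0 0;-0.01 0 0 0;-0.02 0 0 0;-0.02 0 0 0;-0.02 0 0 0;-0.02 0 0 0;0 0.02 0.008 0;0 0.02 0.008 0;0 0.02 0.008 0;0 0.02 0.008 0;0 0.005 0.001 0;0 0 0 0"

```text
clock: 4.7
position: [0.5711, 0.0787, 0.1726]
ee_rot: [0.001, 0.707, -0.0, 0.707]
ft_force: [0.2, -0.3, 0.1]
grip_width: 0.002
```

Run:
```python
from h import *
import pickle
D=cam('wrist'); pickle.dump(D,open('d4.pkl','wb'));im=D[0]
cv2.imwrite(f'pics/wrist4.png',cv2.resize(im,(800,600),interpolation=cv2.INTER_CUBIC))
D=cam('side'); im=D[0][100:292,180:436]
cv2.imwrite(f'pics/side4.png',cv2.resize(im,(800,600),interpolation=cv2.INTER_CUBIC))
o=get_obs();print(o['position'],o['ft_force'])
```

```text
[0.571  0.0776 0.1726] [ 0.2262  0.1653 -0.1488]
```

View pics/wrist4.png

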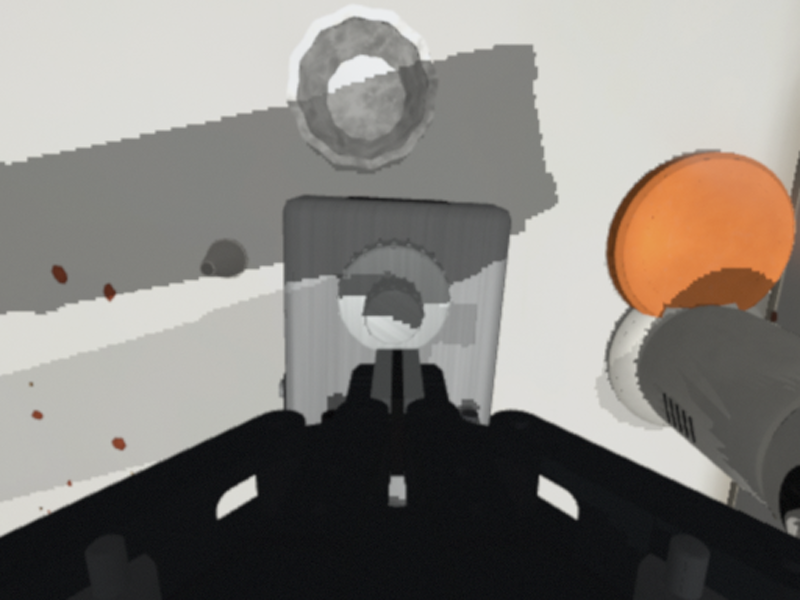

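View pics/side4.png

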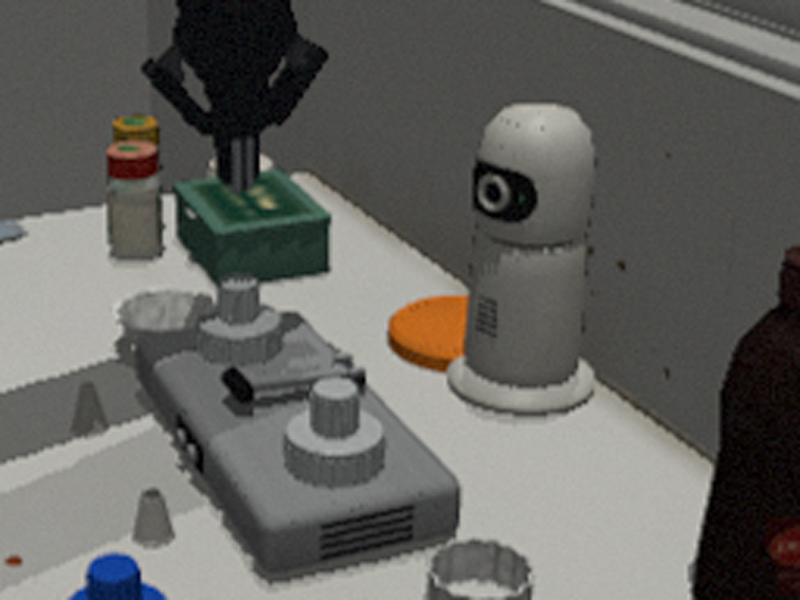

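Run:
```python
from h import *
import pickle
im,K,R,t=pickle.load(open('d4.pkl','rb'))
s=512/800
for (u,v,z) in [(394,297,.069),(393,318,.097)]: print(onz(K,R,t,((u+.5)*s-.5,(v+.5)*s-.5),z))
a=np.linspace(0,6.283,60)
k=4
big=cv2.resize(im,None,fx=k,fy=k,interpolation=cv2.INTER_CUBIC)
c=np.array([0.570,0.0775])
for r,z,col in [(.030,.069,(0,0,255)),(.014,.097,(0,255,0)),(.030,.045,(255,0,0))]:
    P=np.c_[c[0]+r*np.cos(a),c[1]+r*np.sin(a),0*a+z]
    q=((proj(K,R,t,P)+.5)*k-.5).astype(int); cv2.polylines(big,[q],True,col,1)
x0,y0=160*k,110*k
cv2.imwrite('pics/ov4.png',big[y0:y0+600,x0:x0+800])
```

```text
[0.5695 0.0803 0.069 ]
[0.5691 0.0777 0.097 ]
```

View pics/ov4.png

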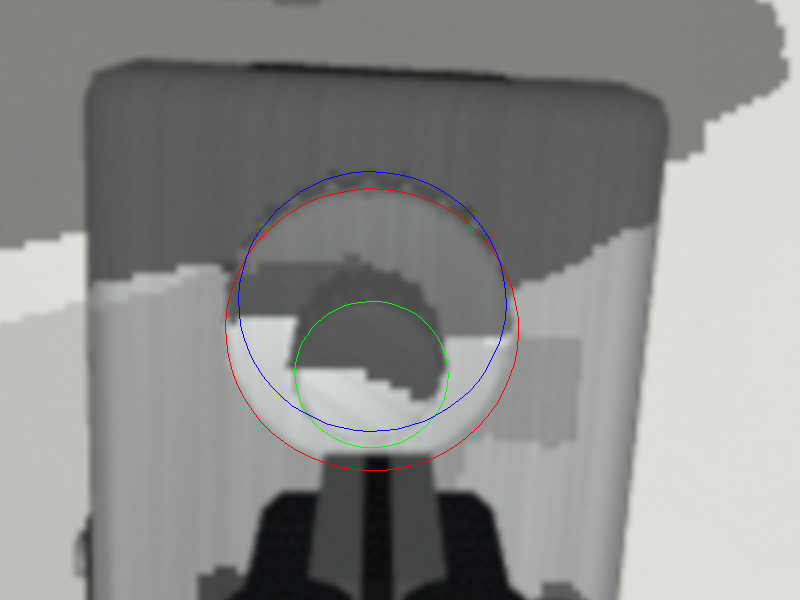

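Request:
play_rows:
  increments: "0 0.001 -0.001 0;0 0 0 0;0 0 0 0;0 0 0 0;0 0 0 0;0 0 0 0;0 0 0 0;0 0 0 0;0.02 0 0 0;0.02 0 0 0;0.02 0 0 0;0.015 0 0 0;0.01 0 0 0;0 0 0 0;0 0 0 0"
  hand: -1

```text
clock: 6.3
position: [0.5706, 0.0752, 0.0862]
ee_rot: [0.003, 0.706, -0.003, 0.708]
ft_force: [-0.1, 0.4, 1.3]
grip_width: 1.003
```

Run:
```python
from h import *
D=cam('wrist'); im=D[0]
cv2.imwrite(f'pics/wrist5.png',cv2.resize(im,(800,600),interpolation=cv2.INTER_CUBIC))
D=cam('side'); im=D[0][130:280,200:400]
cv2.imwrite(f'pics/side5.png',cv2.resize(im,(800,600),interpolation=cv2.INTER_CUBIC))
o=get_obs();print(o['position'],o['ft_force'],o['grip_width'])
```

```text
[0.5708 0.0752 0.0865] [-0.007  -0.1604  0.3797] 1.0006538569941472
```

View pics/wrist5.png

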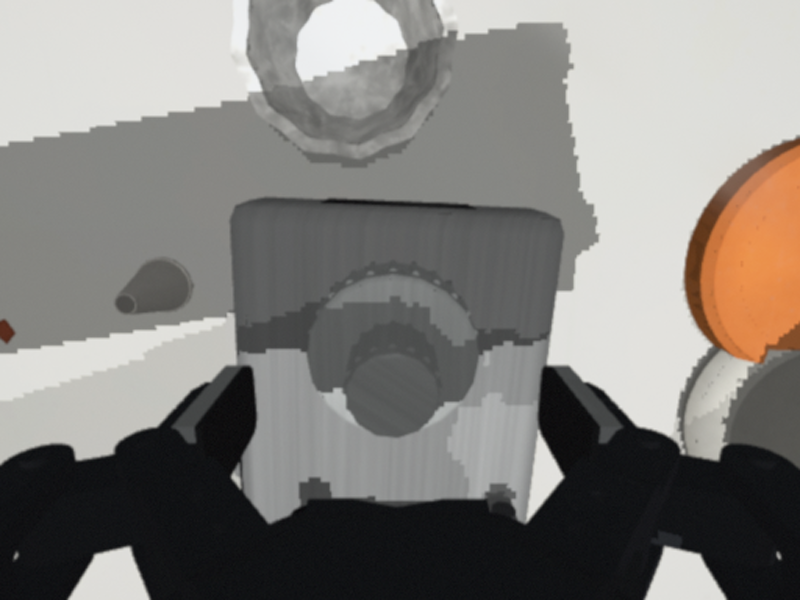

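View pics/side5.png

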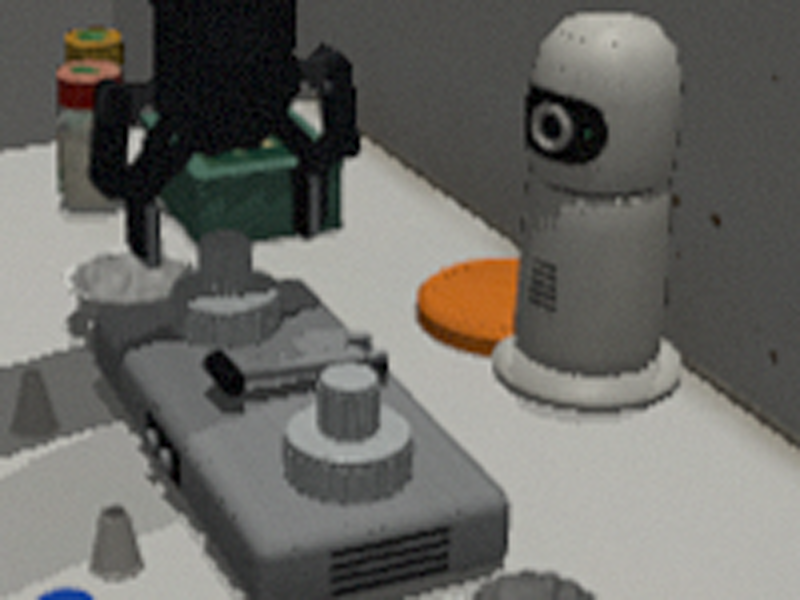

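Run:
```python
from h import *
im,K,R,t=cam('wrist'); s=.64
o=get_obs()
p=np.array(o['position']);Rt=Ro.from_quat(o['ee_rot']).as_matrix();print(Rt)
k=4
big=cv2.resize(im,None,fx=k,fy=k,interpolation=cv2.INTER_CUBIC)
a=np.linspace(0,6.283,60)
x=onz(K,R,t,((393.5)*s-.5,(395)*s-.5),.097);print(x,Rt.T@(x-p))
x2=onz(K,R,t,((393)*s-.5,(359+.5)*s-.5),.069);print(x2)
c=x[:2]
for r,z,col in [(.030,.069,(0,0,255)),(.014,.097,(0,255,0))]:
    P=np.c_[c[0]+r*np.cos(a),c[1]+r*np.sin(a),0*a+z]
    q=((proj(K,R,t,P)+.5)*k-.5).astype(int); cv2.polylines(big,[q],True,col,1)
x0,y0=160*k,150*k
cv2.imwrite('pics/ov5.png',big[y0:y0+600,x0:x0+800])
```

```text
[[ 0.0035  0.0082  1.    ]
 [ 0.0003  1.     -0.0082]
 [-1.      0.0003  0.0035]]
[0.5694 0.0784 0.097 ] [-0.0104  0.0032 -0.0014]
[0.5691 0.0777 0.069 ]
```

View pics/ov5.png

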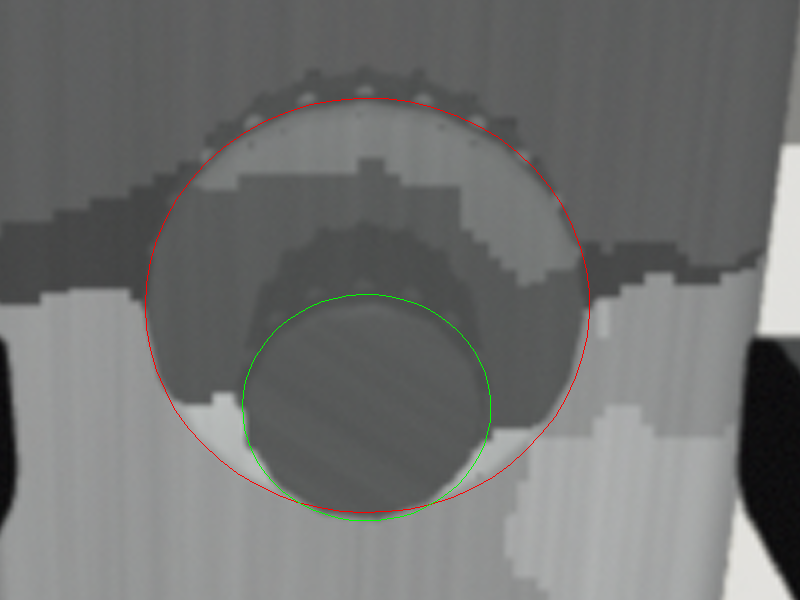

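Request:
play_rows:
  increments: "0.004 0.003 -0.001 0;0.004 0 -0.001 0;0 0 0 0"

```text
clock: 6.75
position: [0.5695, 0.0787, 0.0794]
ee_rot: [0.003, 0.705, -0.003, 0.709]
ft_force: [0.1, 0.4, -0.3]
grip_width: 0.999
```

Request:
play_rows:
  increments: "0 0 0 0;0 0 0 0;0 0 0 0;0 0 0 0;0 0 0 0;0 0 0 0;0 0 0 0;0 0 0 0"
  hand: 1
  squeeze: 60

```text
clock: 7.55
position: [0.5699, 0.0787, 0.0799]
ee_rot: [0.003, 0.705, -0.003, 0.709]
ft_force: [-1.2, 1.4, 0.9]
grip_width: 0.304
```

Run:
```python
from h import *
D=cam('side'); im=D[0][130:280,200:400]
cv2.imwrite(f'pics/side6.png',cv2.resize(im,(800,600),interpolation=cv2.INTER_CUBIC))
print(get_obs())
```

```text
{'clock': 7.6, 'joint_pos': array([-0.1133,  0.3643, -0.1237,  1.7722,  0.0529,  1.0016, -0.2655]), 'joint_velocities': array([-0.0002, -0.0008,  0.0013, -0.0014,  0.0014,  0.0016, -0.001 ]), 'tau': array([  0.0459, -59.0008,  -0.7049, -33.6988,   0.0496,  -0.0759,
         0.0013]), 'position': array([0.5698, 0.0788, 0.0799]), 'ee_rot': array([ 0.0032,  0.7048, -0.0026,  0.7094]), 'ft_force': array([-0.115 , -0.0944,  0.4384]), 'torque': array([0.0337, 0.0471, 0.0204]), 'grip_width': 0.3082186115564022}
```

View pics/side6.png

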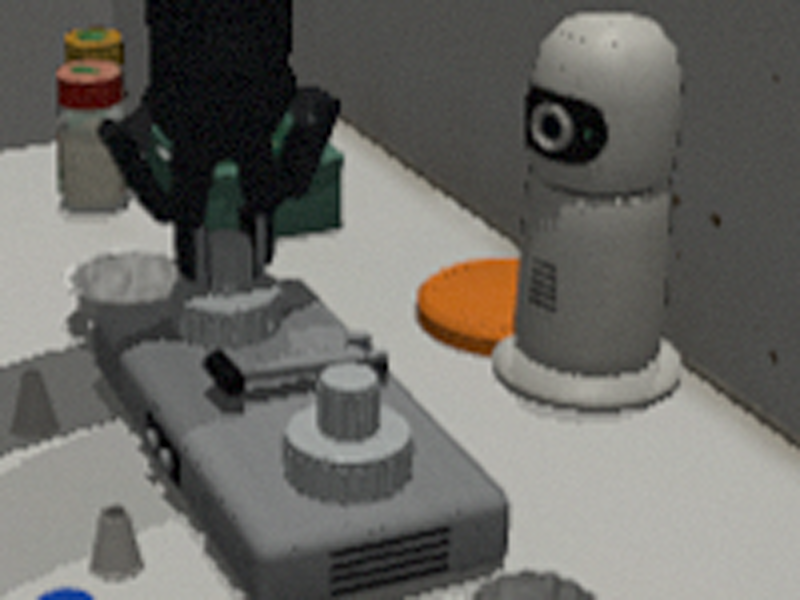

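Request:
play_rows:
  increments: "0 0 0 0.05;0 0 0 0.05;0 0 0 0.05"

```text
clock: 7.9
position: [0.5698, 0.0781, 0.0799]
ee_rot: [0.058, 0.703, -0.057, 0.707]
ft_force: [1.6, 1.6, 0.3]
grip_width: 0.307
```

Run:
```python
from h import *
o=get_obs();print(o['position'],Ro.from_quat(o['ee_rot']).as_matrix()[:,2],o['ft_force'],o['torque'],o['joint_pos'])
```

```text
[0.5698 0.0781 0.0799] [ 0.9867 -0.1623  0.0063] [1.6074 1.6469 0.3145] [ 0.3485 -0.1799  0.0249] [-0.1337  0.363  -0.0984  1.7734  0.0427  1.0009 -0.4116]
```

Request:
play_rows:
  increments: "0 0 0 0.05;0 0 0 0.05;0 0 0 0.05"

```text
clock: 8.2
position: [0.5706, 0.0795, 0.0801]
ee_rot: [0.112, 0.695, -0.11, 0.701]
ft_force: [3.6, 4.5, -2.4]
grip_width: 0.309
```

Run:
```python
from h import *
o=get_obs();print(o['position'],Ro.from_quat(o['ee_rot']).as_matrix()[:,2],o['ft_force'],o['torque'],o['joint_pos'])
D=cam('wrist'); im=D[0]
cv2.imwrite(f'pics/wrist7.png',cv2.resize(im,(800,600),interpolation=cv2.INTER_CUBIC))
```

```text
[0.5706 0.0795 0.0801] [ 0.9507 -0.3101  0.0077] [ 3.602   4.517  -2.3688] [ 0.9604 -0.7917  0.2948] [-0.1556  0.3619 -0.0745  1.7739  0.0322  0.9983 -0.5578]
```

View pics/wrist7.png

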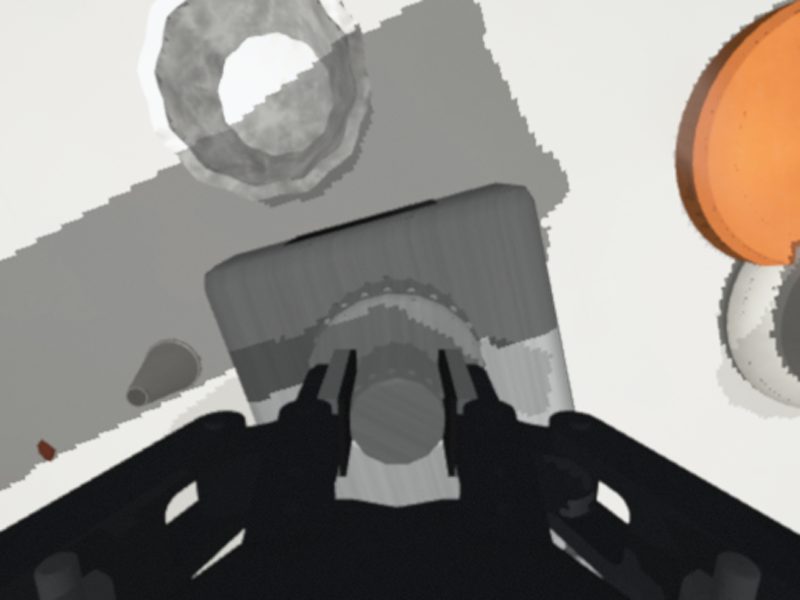

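Request:
play_rows:
  increments: "0 0 0 0.04;0 0 0 0.04"

```text
clock: 8.45
position: [0.5712, 0.0805, 0.0801]
ee_rot: [0.14, 0.69, -0.138, 0.697]
ft_force: [1.9, 1.6, -0.9]
grip_width: 0.31
```

```bash
cat > st.py <<'E'
from h import *
o=get_obs();print(o['position'],np.arctan2(*Ro.from_quat(o['ee_rot']).as_matrix()[[1,0],2]),o['ft_force'],o['torque'],o['joint_pos'],o['grip_width'])
E
python3 st.py
```

```text
[0.5712 0.0805 0.0801] -0.39601402216696596 [ 1.8751  1.6035 -0.8764] [ 0.9625 -0.6171  0.8334] [-0.1677  0.3617 -0.0618  1.774   0.0267  0.9963 -0.6358] 0.31009575132155764
```

Stop felt that way (0.83 N m). Reversing.

Request:
play_rows:
  increments: "0 -0.001 0 -0.06;0 -0.001 0 -0.08;0 0 0 -0.1;0 0 0 -0.1;0 0 0 -0.1;0 0 0 -0.1;0 0 0 -0.1"

```text
clock: 9.15
position: [0.5698, 0.0819, 0.0802]
ee_rot: [-0.095, 0.697, 0.098, 0.704]
ft_force: [-1.7, 0.8, 1.5]
grip_width: 0.309
```

```bash
python3 st.py
```

```text
[0.5698 0.0819 0.0802] 0.2745423405946516 [-1.7459  0.7986  1.5276] [ 0.3005  0.319  -0.0515] [-0.0764  0.3657 -0.1716  1.7714  0.0692  1.0002  0.0009] 0.30850526163389247
```

Request:
play_rows:
  increments: "0 -0.002 0 -0.1;0 -0.002 0 -0.1;0 0 0 -0.1;0 0 0 -0.1;0 0 0 -0.1;0 0 0 -0.1"

```text
clock: 9.75
position: [0.5663, 0.0826, 0.08]
ee_rot: [-0.307, 0.634, 0.313, 0.637]
ft_force: [-2.2, 1.1, 3.4]
grip_width: 0.316
```

```bash
python3 st.py
python3 - <<'E'
from h import *
D=cam('wrist'); im=D[0]
cv2.imwrite(f'pics/wrist8.png',cv2.resize(im,(800,600),interpolation=cv2.INTER_CUBIC))
D=cam('side'); im=D[0][130:280,200:400]
cv2.imwrite(f'pics/side8.png',cv2.resize(im,(800,600),interpolation=cv2.INTER_CUBIC))
E
```

```text
[0.5663 0.0826 0.08  ] 0.9089099828176147 [-2.1883  1.0663  3.3898] [ 0.0601  0.6394 -0.0658] [ 0.0126  0.3748 -0.2768  1.7672  0.1072  1.0136  0.6064] 0.3162086619489469
```

View pics/wrist8.png

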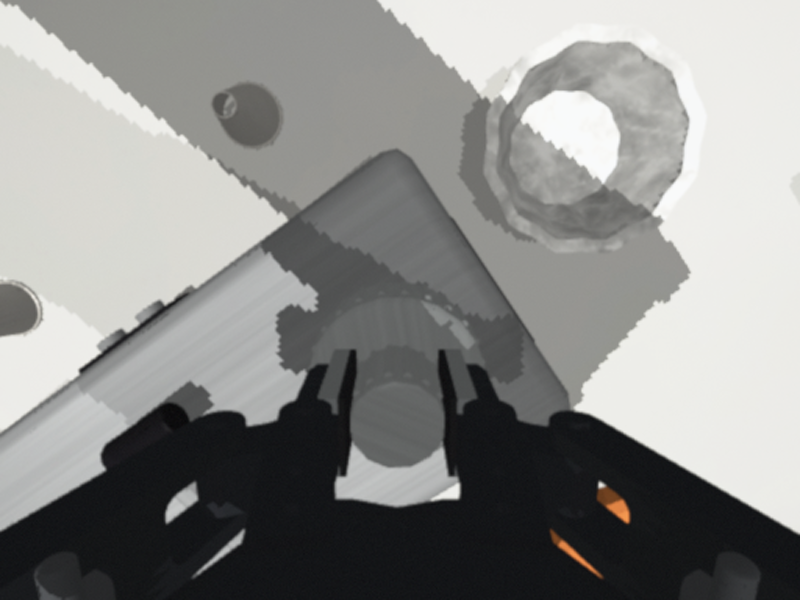

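View pics/side8.png

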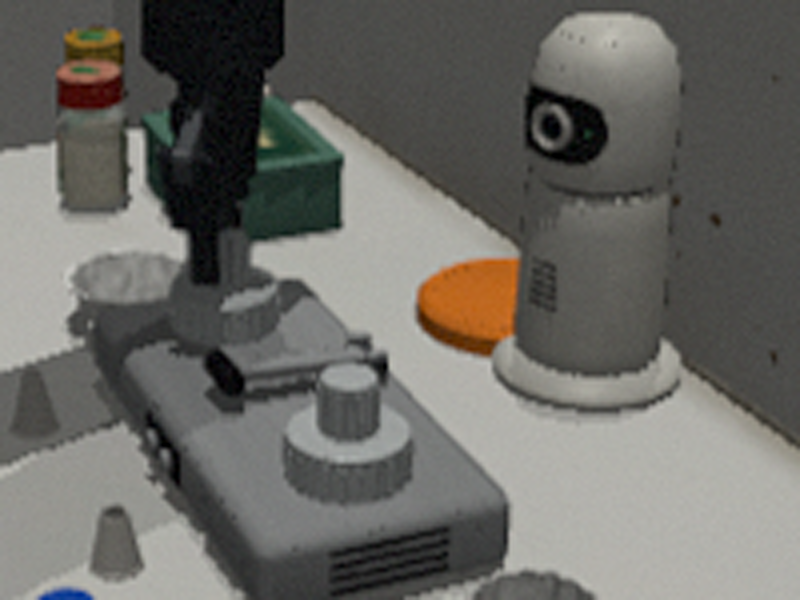

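Request:
play_rows:
  increments: "0 -0.003 0 -0.06;0 -0.003 0 -0.06;0 -0.002 0 -0.08;0 -0.001 0 -0.1;0 -0.001 0 -0.1"

```text
clock: 10.35
position: [0.5669, 0.0799, 0.0801]
ee_rot: [-0.423, 0.565, 0.436, 0.559]
ft_force: [-9.6, -0.8, 9.1]
grip_width: 0.302
```

```bash
python3 st.py
```

```text
[0.5669 0.0799 0.0801] 1.3052782106698417 [-9.6238 -0.844   9.0704] [-0.2321  1.9472 -0.2228] [ 0.0713  0.3937 -0.3411  1.7484  0.1327  1.0387  0.9904] 0.30218730482657846
```

Request:
play_rows:
  increments: "0 0 0 0;0 0 0 -0.08;0 0 0 -0.1;0 0 0 -0.1"

```text
clock: 10.75
position: [0.566, 0.0778, 0.0803]
ee_rot: [-0.496, 0.5, 0.51, 0.494]
ft_force: [-5.7, -3.9, 7.6]
grip_width: 0.311
```

```bash
python3 st.py;python3 - <<'E'
from h import *
print(Ro.from_quat(get_obs()['ee_rot']).as_matrix())
D=cam('wrist'); im=D[0]
cv2.imwrite(f'pics/wrist9.png',cv2.resize(im,(800,600),interpolation=cv2.INTER_CUBIC))
D=cam('side'); im=D[0][130:280,200:400]
cv2.imwrite(f'pics/side9.png',cv2.resize(im,(800,600),interpolation=cv2.INTER_CUBIC))
E
```

```text
[0.566  0.0778 0.0803] 1.5818745287649014 [-5.701  -3.8747  7.5553] [-0.9864  1.2884 -0.1923] [ 0.1102  0.3991 -0.3862  1.747   0.1558  1.0453  1.2525] 0.3111648041160624
[[-0.0201 -0.9997 -0.0111]
 [ 0.0075 -0.0112  0.9999]
 [-0.9998  0.02    0.0077]]
```

View pics/wrist9.png

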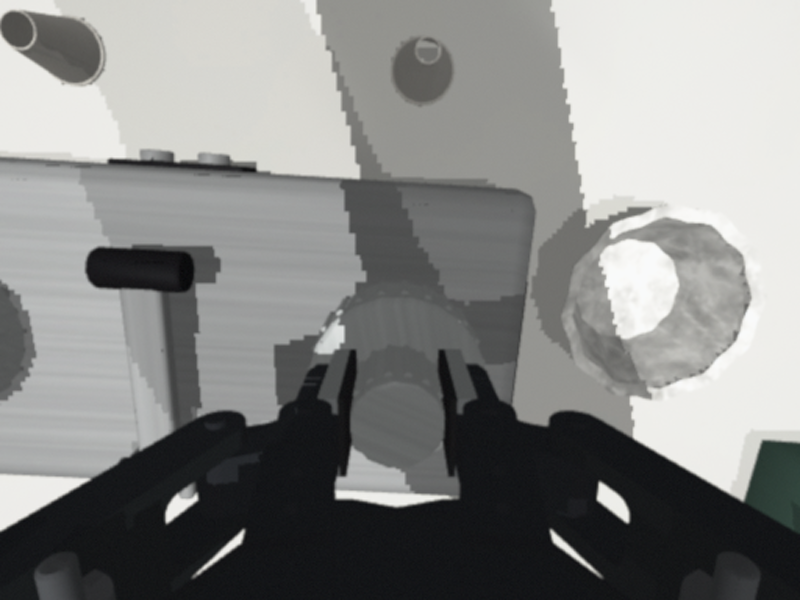

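View pics/side9.png

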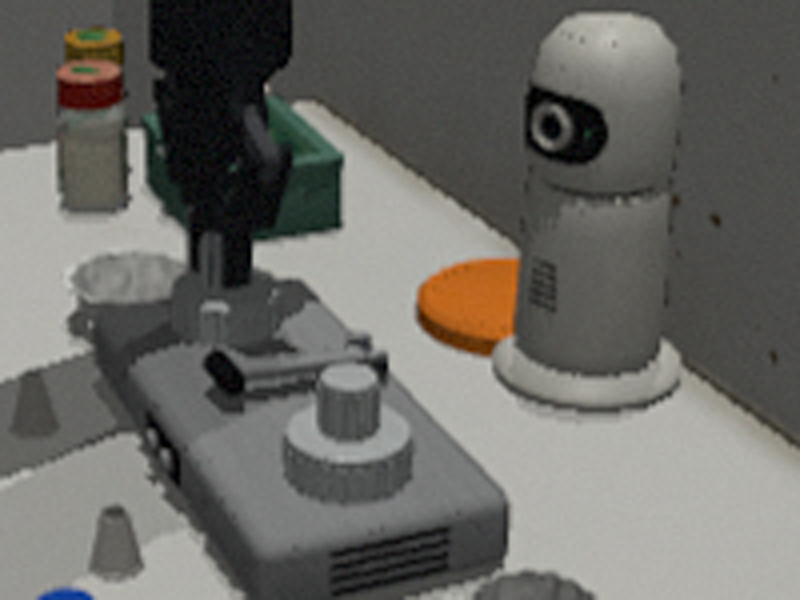

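Request:
play_rows:
  increments: "0 0 0 -0.08;0 0 0 0;-0.003 0 0 0;-0.003 0 0 0"

```text
clock: 11.25
position: [0.565, 0.0764, 0.0853]
ee_rot: [-0.512, 0.484, 0.527, 0.476]
ft_force: [2.0, 0.8, -3.7]
grip_width: 0.307
```

```bash
python3 st.py
```

```text
[0.565  0.0764 0.0853] 1.6498640668691784 [ 2.0189  0.8478 -3.6936] [ 0.2686 -0.2463 -0.0679] [ 0.1223  0.3944 -0.3984  1.743   0.1578  1.0586  1.3208] 0.3074871755790642
```

Request:
play_rows:
  increments: "-0.004 0 0 0;-0.004 0 0 0;-0.004 0 0 0;-0.004 0 0 0"

```text
clock: 11.65
position: [0.5658, 0.076, 0.1028]
ee_rot: [-0.511, 0.484, 0.526, 0.477]
ft_force: [0.1, -0.4, -1.0]
grip_width: 0.31
```

```bash
python3 st.py;python3 - <<'E'
from h import *
D=cam('side'); im=D[0][130:280,200:400]
cv2.imwrite(f'pics/side10.png',cv2.resize(im,(800,600),interpolation=cv2.INTER_CUBIC))
E
```

```text
[0.5658 0.076  0.1028] 1.6468035031041128 [ 0.1173 -0.366  -1.0383] [-0.0203 -0.0198  0.0038] [ 0.1256  0.3749 -0.4011  1.7276  0.1487  1.0914  1.3248] 0.30951926930586066
```

View pics/side10.png

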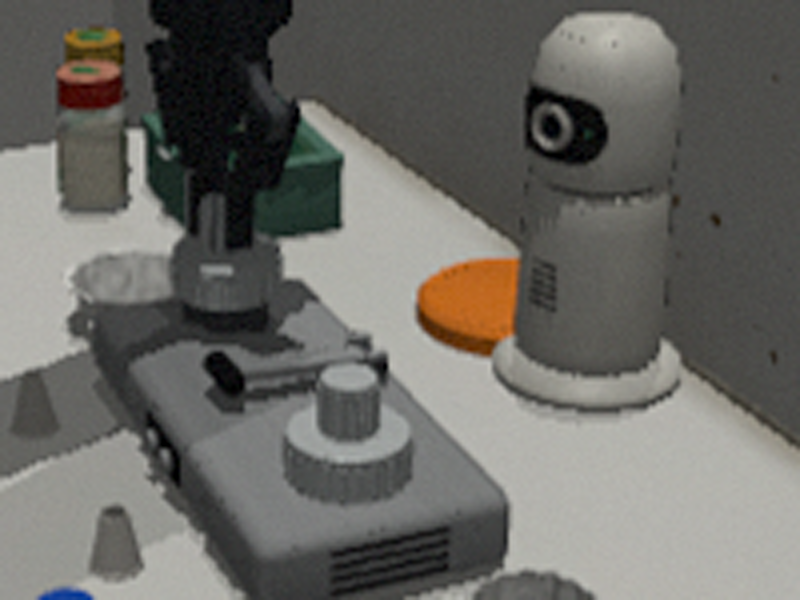

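Cap is free and lifting with just its own weight. Raise to about 10 cm above the seat.

Request:
play_rows:
  increments: "-0.01 0 0 0;-0.01 0 0 0;-0.01 0 0 0;-0.01 0 0 0;-0.01 0 0 0;-0.01 0 0 0;-0.01 0 0 0;-0.008 0 0 0;0 0 0 0;0 0 0 0;0 0 0 0"

```text
clock: 12.8
position: [0.5685, 0.0756, 0.1901]
ee_rot: [-0.512, 0.484, 0.525, 0.478]
ft_force: [0.3, -0.0, -1.3]
grip_width: 0.31
```

```bash
python3 st.py;python3 - <<'E'
from h import *
D=cam('side'); im=D[0][80:290,180:460]
cv2.imwrite(f'pics/side11.png',cv2.resize(im,(800,600),interpolation=cv2.INTER_CUBIC))
E
```

```text
[0.5685 0.0756 0.1901] 1.646678329148114 [ 0.2947 -0.0299 -1.3244] [-0.0479  0.0203  0.0034] [ 0.1376  0.2944 -0.4109  1.6338  0.1106  1.2555  1.353 ] 0.3104883040281538
```

View pics/side11.png

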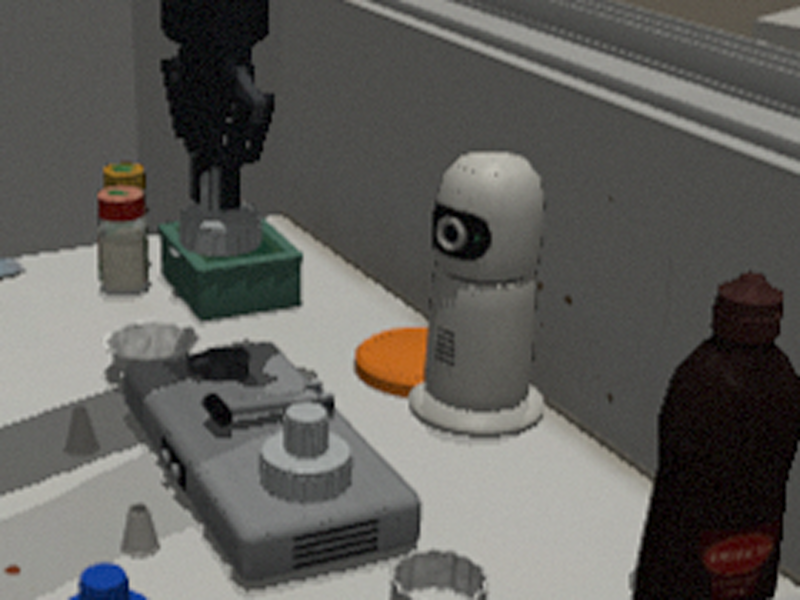

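```bash
python3 -c "
from workcell import workorder
print(workorder.hand_in())"
```

```text
the job is handed in; nothing more can be done
None
```

The left cap is unscrewed, lifted off and held upright in the gripper about 11 cm above its seat. I handed the job in at about 13 s on the robot's clock. The hand-in gave no verdict, so what follows are my own readings.

- **Lever:** I pressed it down with the closed fingers until the push reached 57 N. The fingertip height there matched where the lever's stop should be, and it still lay flat in the last picture.
- **Cap:** Turning clockwise as seen from above met the stop; the moment rose to 0.83 N m after about 20° of hand turn. Turning the other way needed little moment, no more than about 0.2 N m. I turned about 117° back from the stop before lifting, and the cap came off freely.
- **Last checks:** The force reading was 1.3 N down, about the cap's own weight, with almost no moment. In the side picture the cap is upright and clear of the drive, and the right cap and the loose items look where they started.

Three things were less clean:

- **Slip:** The fingers probably slipped a few degrees against the stop.
- **Drift:** The gripper moved off the cap's axis by up to about 5 mm while turning. I partly corrected this, and side forces stayed under about 10 N.
- **Not measured:** I took the cap's final turn and height from the gripper's pose and the pictures.

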